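Lock the sample rack with its locking rod

TASK

Lock the two sample trays into their metal rack: take the longer of the two grey-knobbed steel rods from the white stand and push it straight down through the aligned holes in the front lugs of the trays and into the lug of the rack's base, until its collar rests flat on the upper lug. Leave it standing there, with the trays still fully home in the rack.

Things in the scene. Friction and masses are not known exactly. Their poses are not given: they have to be found in the camera images.
- locking_rod_knob (a point): Longer rod, at the centre of its knob (grasp here): upright grey cylinder 22 mm wide, 50 mm tall; below it a steel collar 44 mm wide, 6 mm thick; below that a 12 mm steel rod 101 mm long, its tip tapered to 9 mm. This point is 31 mm above the collar's underside, 132 mm above the tip; z points up the rod. 0.12 kg. The other rod, 80 mm away, has the same knob but stands 41 mm lower: not needed.
- locking_rod_tip (a point): Tip (lower end, on the axis) of the longer rod; z points up the rod to the knob. It starts in either of the two 14 mm holes of a white stand (60 x 140 mm, 50 mm tall), standing upright on the hole's floor 5 mm above the bench, so it must be lifted 45 mm to come free.
- top_hole (a point): Centre of the upper lug's hole, at the lug's top face, 105 mm above the bench, the rack's highest level. Two steel trays (112 x 112 x 45 mm, 0.5 kg each, loose) stand one on the other in an aluminium rack open to the front; each has a front lug, 54 mm wide, 54 mm long, 10 mm thick, flush with its rim, with an upright 26 mm hole. z points up, x from lug to back of rack.
- bottom_hole (a point): Centre of the mouth of the 26 mm hole in the lug of the rack's 15 mm thick base, 15 mm above the bench, straight below top_hole and the lower tray's hole; it goes through to the bench. The rack is fixed. With the collar on the upper lug the rod's tip is 11 mm below this point. z points up.
Things that resemble listed ones, but are neither listed nor needed, are in the scene too. What is shaped like the part that bears locking_rod_knob but pink or yellow is not meant.

How it is judged:
By the outcome, as a careful person would: the job done as asked, in the order asked, and still so for the second after the job is handed in, with the robot touching nothing.
It also fails if it takes over 45 s, if anything falls off the work surface, if the arm or the gripper's body presses on something with over 40 N, if the wrist force passes 120 N, or if a joint passes its speed limit or range.

ROBOT

A 7-joint arm with a two-finger parallel gripper is mounted at the origin on a cart in front of the work surface, level with it; the furniture and walls round the work are solid. World frame = base frame: x ahead of the robot, y to its left, z up, the work surface at z = 0. Lengths are in m, angles in rad, forces in N, time in s.
With the tool pointing down it reaches from about 0.4 to 0.85 m from the base axis. Payload 6.9 kg.
Tool frame: the origin (TCP) lies at the centre of the arm's flange, where the gripper is bolted on; the fingertips stand 173 mm ahead of it and the grasp point (between the pads) lies 155 mm ahead of it; y points along the fingers, x is the direction in which the jaws open and shut, and the axes are right-handed (so a half turn about y gives the same grasp; the last joint's range is limited). The gripper opens to 85 mm and grips with 20 to 120 N. Pads are 22 mm wide; open, the fingers measure 114 mm over their backs; the gripper's body (76 mm by 85 mm) begins 54 mm behind the grasp point. The pads swing forward as they close: fully open they stand 13 mm farther back than shut.
Start: joints at [1.242, 0.507, -0.238, 1.5, 0.126, 1.149, -0.155], TCP at [0.263, -0.567, 0.405] pointing down, gripper open.
Joint ranges: [-3.08, 3.08], [-0.24, 2.05], [-1.43, 1.35], [0, 2.5], [-1.52, 4.66], [0.17, 1.96], [-2.89, 2.89]. Speed limits (rad/s): [2.39, 2.39, 3.14, 3.14, 3.14, 3.14, 3.14].

INTERFACE

Orientations are given as [roll, pitch, yaw] about the fixed x, y, z axes, in that order (R = Rz(yaw) Ry(pitch) Rx(roll)).
In Python, from station import arm gives the robot as it stands. Calls block until the motion is done:
- arm.reach(position, orientation): joint-space move of the TCP to a pose.
- arm.move_l(position, rotation=None, speed=0.15): straight line of the TCP; rotation=None keeps the orientation; speed is the mean speed in m/s.
- arm.movej(angles): joint-space move.
- arm.gripper_to(opening, f_grip=None): opening from 0.0 (shut) to 1.0 (fully open); f_grip is the grip in N (None keeps the last); returns when the fingers have stopped.
- arm.hold(seconds).
- arm.ik(position, orientation): joint angles nearest the present ones, or None.
- arm.read_camera(name): name is "scene" or "top" or "wrist"; returns (picture, depth): 420x560x3 uint8, red, green, blue; 420x560 float32, m along the optical axis (not along the pixel's ray), 0 where there is no reading.
- arm.get_calibration(name): a dict with "mtx" (3x3 intrinsics, pixels), "extrinsics" (4x4, takes a point from camera to world coordinates). Camera axes: x right, y down, z forward; pixel columns grow to the right and rows downward; lengths in m; the calibration is good to about 2 mm. A picture is of the moment at which its call begins: read the wrist's pose just before it. get_calibration takes no time and is no camera call; for the wrist camera it gives the pose at the moment of the call.
A pose or a line that the arm cannot do raises arm.IKError and nothing moves.
- arm.hand_in(): hands the job in, once; it reports no verdict.
Trained networks look in the newest picture that a camera, given by its name, has taken for a name from the list of things; names that differ only in an ending like _2 or _b are one class to them, and where a whole thing is asked for, a point or a joint stands for the part that bears it (a point fixed in the world has none). Each returns a list of dicts, best first, with "conf" (0 to 1); they miss things now and then, are a little off and sometimes report something else, mostly with a low value. They report only what shows in the picture. A call takes as long as a camera call. They do not tell look-alikes from the thing itself.
- arm.find_in(camera, target): "bbox" ([left, top, width, height] in pixels, round what is visible of it).
Readings, each from a call of its own:
- arm.read_time_s(): time.
- arm.read_joints(): joint angles.
- arm.read_joint_velocities(): joint speeds.
- arm.read_tau(): joint torques, N m.
- arm.read_position(): TCP position.
- arm.read_ee_rot(): TCP orientation.
- arm.read_contact_force(): force on the tool from outside, world axes, zero at the start.
- arm.read_wrist_torque(): the same for the moment, N m.
- arm.read_width(): opening from 0.0 (shut) to 1.0 (fully open).
Only numpy, scipy, OpenCV 4.12 (cv2) and the standard library are available. Lean on these libraries where they do the work, as an engineer would, in place of code of your own. Each camera call takes 0.05 s, during which the arm holds its last target.

## Working session

There is one attempt and no reset: what is moved stays moved. The work goes in short steps, each a Python script; the robot and the scene stay as the last script left them, time stands still between calls to the robot, and variables do not carry over. Pictures are saved under pics/ and viewed, and the job is handed in when it is done.

```bash
mkdir -p pics; ls
cat > h.py <<'E'
import numpy as np, cv2
from station import arm
def snap(n,f):
    p,d=arm.read_camera(n); cv2.imwrite(f'pics/{f}.png',cv2.cvtColor(p,cv2.COLOR_RGB2BGR)); np.save(f'pics/{f}.npy',d); return p,d
def w(n,u,v,z,c=None):
    c=c or arm.get_calibration(n); K=np.array(c['mtx']);T=np.array(c['extrinsics'])
    return (T@[(u-K[0,2])*z/K[0,0],(v-K[1,2])*z/K[1,1],z,1])[:3]
def pix(n,P):
    c=arm.get_calibration(n); K=np.array(c['mtx']);T=np.linalg.inv(np.array(c['extrinsics']))
    q=(T@[*P,1])[:3]; return (K@q/q[2])[:2]
def cloud(n,d):
    c=arm.get_calibration(n); K=np.array(c['mtx']);T=np.array(c['extrinsics'])
    v,u=np.indices(d.shape); P=np.stack([(u-K[0,2])*d/K[0,0],(v-K[1,2])*d/K[1,1],d],-1)
    return P@T[:3,:3].T+T[:3,3]
E
python3 - <<'E'
from h import *
for n in ['scene','top']:
    snap(n,n+'0')
    print(n,np.round(arm.get_calibration(n)['extrinsics'],3).tolist())
    for t in ['locking_rod_knob','top_hole','bottom_hole']:
        print(t,arm.find_in(n,t))
print(arm.read_time_s(),arm.read_ee_rot())
E
```

```text
pics
scene [[-0.829, -0.42, 0.369, 0.12], [-0.559, 0.642, -0.525, 0.499], [-0.017, -0.642, -0.767, 0.766], [0.0, 0.0, 0.0, 1.0]]
locking_rod_knob [{'bbox': [199.6, 201.3, 20.9, 55.1], 'conf': 0.93}, {'bbox': [267.3, 298.8, 28.1, 49.5], 'conf': 0.9}, {'bbox': [217.9, 252.2, 22.6, 45.4], 'conf': 0.63}, {'bbox': [142.9, 246.2, 31.8, 55.3], 'conf': 0.56}]
top_hole [{'bbox': [245.9, 97.8, 75.7, 51.4], 'conf': 0.71}]
bottom_hole [{'bbox': [242.4, 121.4, 79.1, 48.2], 'conf': 0.72}]
top [[0.027, -0.981, 0.194, 0.21], [-1.0, -0.026, 0.003, 0.03], [0.002, -0.194, -0.981, 1.197], [0.0, 0.0, 0.0, 1.0]]
locking_rod_knob [{'bbox': [199.1, 183.4, 19.4, 23.5], 'conf': 0.84}, {'bbox': [231.2, 145.5, 17.2, 22.9], 'conf': 0.78}, {'bbox': [177.3, 136.4, 19.0, 22.6], 'conf': 0.65}, {'bbox': [184.8, 239.1, 23.9, 18.2], 'conf': 0.51}]
top_hole [{'bbox': [360.6, 101.6, 50.5, 68.8], 'conf': 0.85}]
bottom_hole [{'bbox': [356.2, 100.3, 34.5, 81.7], 'conf': 0.92}]
0.4 [-1.57080333e+00  3.00225936e-04 -1.13697428e+00]
```

View pics/scene0.png

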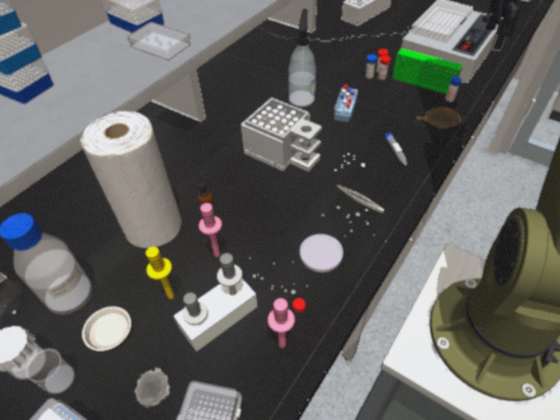

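View pics/top0.png

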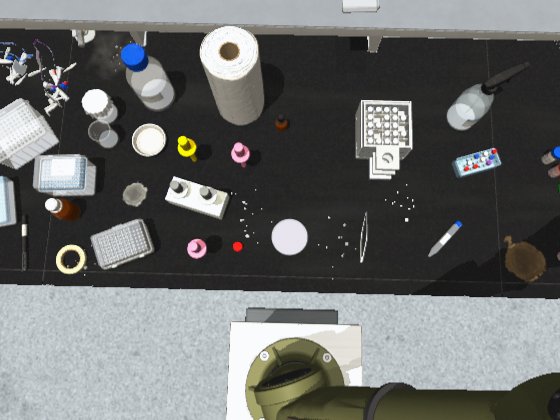

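The scene picture shows the white stand at (216,312) with two grey knobs at (229,266) and (192,306). The look-alikes are pink at (209,225) and (281,315), and yellow at (157,268). The rack is at (280,133) with its lugs at (305,145). In the top picture the stand is at (197,197) with knobs at (178,186) and (206,194), and the rack lug hole is near (388,158).

Run:
```python
from h import *
for n,R in [('top',(150,150,250,230)),('scene',(170,240,270,350))]:
    d=np.load(f'pics/{n}0.npy'); P=cloud(n,d); x0,y0,x1,y1=R
    Q=P[y0:y1,x0:x1]; u=cv2.imread(f'pics/{n}0.png')[y0:y1,x0:x1]
    for lo in np.arange(0.03,0.2,0.01):
        m=(Q[...,2]>lo)&(Q[...,2]<lo+.01)
        if m.sum()>3: print(n,round(lo,2),m.sum(),Q[m].mean(0).round(3),Q[m].min(0).round(3),Q[m].max(0).round(3))
for n,R in [('top',(345,90,425,190)),('scene',(230,85,335,175))]:
    d=np.load(f'pics/{n}0.npy'); P=cloud(n,d); x0,y0,x1,y1=R
    Q=P[y0:y1,x0:x1]
    for lo in np.arange(0.0,0.13,0.01):
        m=(Q[...,2]>lo)&(Q[...,2]<lo+.01)
        if m.sum()>3: print(n,round(lo,2),m.sum(),Q[m].mean(0).round(3),Q[m].min(0).round(3),Q[m].max(0).round(3))
ims=[]
for n,R in [('top',(150,150,250,230)),('scene',(170,240,270,350)),('top',(345,90,425,190)),('scene',(230,85,335,175))]:
    x0,y0,x1,y1=R; ims.append(cv2.resize(cv2.imread(f'pics/{n}0.png')[y0:y1,x0:x1],(390,290),interpolation=cv2.INTER_CUBIC))
cv2.imwrite('pics/crops.png',np.vstack([np.hstack(ims[:2]),np.hstack(ims[2:])]))
```

```text
top 0.03 61 [0.44  0.223 0.035] [0.401 0.141 0.03 ] [0.554 0.328 0.04 ]
top 0.04 381 [0.444 0.247 0.048] [0.402 0.141 0.04 ] [0.556 0.33  0.05 ]
top 0.05 485 [0.443 0.251 0.052] [0.401 0.18  0.05 ] [0.553 0.329 0.057]
top 0.06 45 [0.453 0.289 0.068] [0.44  0.273 0.064] [0.482 0.313 0.07 ]
top 0.07 110 [0.457 0.289 0.073] [0.439 0.272 0.07 ] [0.479 0.314 0.08 ]
top 0.08 15 [0.455 0.287 0.085] [0.449 0.282 0.081] [0.465 0.301 0.089]
top 0.09 12 [0.461 0.285 0.096] [0.449 0.254 0.093] [0.55  0.296 0.1  ]
top 0.1 240 [0.518 0.199 0.107] [0.417 0.124 0.101] [0.551 0.299 0.11 ]
top 0.11 198 [0.453 0.22  0.114] [0.416 0.126 0.11 ] [0.548 0.303 0.12 ]
top 0.12 69 [0.469 0.258 0.123] [0.427 0.134 0.12 ] [0.543 0.302 0.13 ]
top 0.13 28 [0.483 0.177 0.135] [0.426 0.135 0.13 ] [0.54  0.222 0.14 ]
top 0.14 24 [0.474 0.184 0.146] [0.427 0.136 0.141] [0.538 0.227 0.15 ]
top 0.15 25 [0.483 0.179 0.156] [0.427 0.138 0.15 ] [0.535 0.218 0.16 ]
top 0.16 70 [0.437 0.216 0.163] [0.426 0.206 0.16 ] [0.447 0.226 0.167]
scene 0.03 237 [0.439 0.26  0.035] [0.4  0.14 0.03] [0.551 0.329 0.04 ]
scene 0.04 904 [
[... 2150 characters left out ...]
  0.02 ] [ 0.716 -0.141  0.03 ]
scene 0.03 229 [ 0.633 -0.231  0.035] [ 0.566 -0.437  0.03 ] [ 0.714 -0.141  0.04 ]
scene 0.04 233 [ 0.634 -0.239  0.045] [ 0.515 -0.436  0.04 ] [ 0.715 -0.141  0.05 ]
scene 0.05 431 [ 0.588 -0.22   0.056] [ 0.514 -0.432  0.05 ] [ 0.715 -0.141  0.06 ]
scene 0.06 369 [ 0.599 -0.217  0.064] [ 0.514 -0.423  0.06 ] [ 0.708 -0.142  0.07 ]
scene 0.07 232 [ 0.624 -0.197  0.075] [ 0.567 -0.406  0.07 ] [ 0.694 -0.141  0.08 ]
scene 0.08 378 [ 0.623 -0.19   0.086] [ 0.567 -0.267  0.08 ] [ 0.69  -0.142  0.09 ]
scene 0.09 802 [ 0.62  -0.196  0.095] [ 0.514 -0.266  0.09 ] [ 0.69 -0.14  0.1 ]
scene 0.1 1023 [ 0.597 -0.202  0.104] [ 0.514 -0.265  0.1  ] [ 0.681 -0.147  0.109]
```

View pics/crops.png

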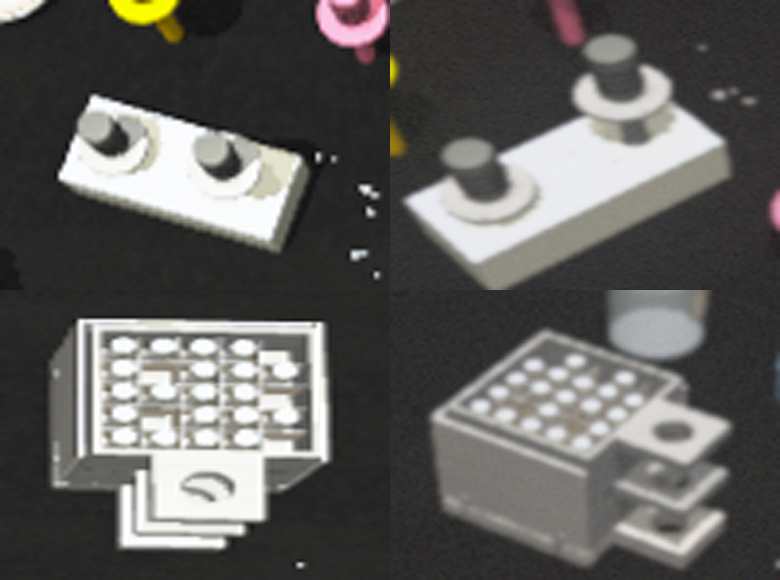

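The long rod is the right-hand one in both crops. Its knob tops out at 0.162 m, against 0.121 m for the short one. The expected knob centre is z = 0.137, which agrees. Next I measure the hole precisely.

Run:
```python
from h import *
for n in ['top','scene']:
    d=np.load(f'pics/{n}0.npy'); P=cloud(n,d)
    m=(P[...,2]>.157)&(P[...,2]<.17)&(abs(P[...,0]-.437)<.02)&(abs(P[...,1]-.216)<.02)
    Q=P[m]; c,r=cv2.minEnclosingCircle(Q[:,:2].astype(np.float32)); print(n,'knob',np.round(c,4),round(r,4),Q[:,2].mean().round(4),Q.mean(0))
    # lug: rays intersected with z=.105 plane, mask = depth points on lug top
    m=((P[...,2]>.1)&(P[...,2]<.112)&(P[...,0]<.566)&(P[...,0]>.5)&(abs(P[...,1]+.2)<.05)).astype(np.uint8)
    cs,_=cv2.findContours(m,cv2.RETR_EXTERNAL,cv2.CHAIN_APPROX_NONE); c=max(cs,key=cv2.contourArea)
    print(' lug rect',cv2.minAreaRect(P[m>0][:,:2].astype(np.float32)))
    f=np.zeros_like(m); cv2.drawContours(f,[c],-1,1,-1); h=(f>0)&(m==0)
    v,u=np.nonzero(h); K=arm.get_calibration(n); T=np.array(K['extrinsics'])
    pts=[]
    for a,b in zip(u,v):
        r=w(n,a,b,1,K)-T[:3,3]; t=(.105-T[2,3])/r[2]; pts.append(T[:3,3]+t*r)
    pts=np.array(pts); c2=cv2.minEnclosingCircle(pts[:,:2].astype(np.float32)); print(' hole',len(pts),pts.mean(0).round(4),c2)
# rack face orientation
pts=P[(P[...,2]>.098)&(P[...,2]<.108)&(P[...,0]>.572)&(P[...,0]<.7)&(P[...,1]>-.28)&(P[...,1]<-.12)]
print(cv2.minAreaRect(pts[:,:2].astype(np.float32)))
K0=(.4365,.216)
a0=np.array(arm.read_joints())
for deg in (-15,165,-30,-5,150,175):
  y=np.deg2rad(deg)
  print(deg,[None if (q:=arm.ik([K0[0],K0[1],z],[-np.pi/2,0,y])) is None else np.round(q,2).tolist() for z in (.292,.46)],[None if (q:=arm.ik([.541,-.203,z],[-np.pi/2,0,y])) is None else np.round(q,2).tolist() for z in (.291,.46)])
```

```text
top knob [0.4368 0.2159] 0.0108 0.1623 [0.43675912 0.21585196 0.16230306]
 lug rect ((0.5402215123176575, -0.2041468322277069), (0.05415825918316841, 0.051630035042762756), 89.52819061279297)
 hole 88 [ 0.5409 -0.2036  0.105 ] ((0.5303080677986145, -0.20271968841552734), 0.023092251271009445)
scene knob [0.437  0.2155] 0.0111 0.1615 [0.43608909 0.21629045 0.16146715]
 lug rect ((0.5398563742637634, -0.2050953209400177), (0.051789540797472, 0.05657276511192322), 0.07171408087015152)
 hole 49 [ 0.54   -0.2017  0.105 ] ((0.543429434299469, -0.19234789907932281), 0.022864894941449165)
((0.6273764371871948, -0.20451459288597107), (0.1119297444820404, 0.11796438694000244), 2.374314069747925)
-15 [[0.17, 0.61, -1.05, 2.0, 0.67, 0.92, -1.5], [0.29, 0.41, -1.17, 1.75, 0.4, 1.25, -1.24]] [[0.63, 0.58, -0.49, 1.78, 0.35, 0.87, -0.28], [0.69, 0.43, -0.58, 1.53, 0.24, 1.25, -0.18]]
165 [[0.24, 0.7, -1.23, 2.0, 0.78, 1.03, 1.51], [0.32, 0.43, -1.22, 1.75, 0.43, 1.26, 1.87]] [[-0.3, 0.83, 1.15, 1.79, -0.85, 1.11, -2.25], [-0.32, 0.61, 1.15, 1.55, -0.57, 1.36, -2.51]]
-30 [[0.1, 0.56, -0.93, 2.0, 0.59, 0.87, -1.67], [0.3, 0.42, -1.19, 1.75, 0.41, 1.25, -1.51]] [[0.6, 0.57, -0.44, 1.78, 0.31, 0.86, -0.51], [0.65, 0.42, -0.51, 1.53, 0.21, 1.25, -0.42]]
-5 [[0.19, 0.63, -1.1, 2.0, 0.7, 0.95, -1.36], [0.29, 0.41, -1.17, 1.75, 0.4, 1.25, -1.06]] [[0.65, 0.59, -0.53, 1.78, 0.37, 0.88, -0.13], [0.71, 0.44, -0.62, 1.53, 0.26, 1.26, -0.03]]
150 [[0.24, 0.7, -1.23, 2.0, 0.78, 1.03, 1.25], [0.32, 0.43, -1.22, 1.75, 0.43, 1.26, 1.61]] [[0.99, 0.83, -1.23, 1.77, 0.85, 1.18, 2.12], [1.0, 0.61, -1.22, 1.53, 0.58, 1.41, 2.36]]
175 [[0.24, 0.7, -1.23, 2.0, 0.78, 1.03, 1.69], [0.32, 0.43, -1.22, 1.75, 0.43, 1.26, 2.04]] [[0.17, 0.56, 0.23, 1.78, -0.16, 0.82, -2.75], [0.23, 0.39, 0.13, 1.54, -0.05, 1.21, -2.86]]
```

Both cameras agree. The knob axis is at (0.4368, 0.216) and the knob centre at z = 0.137. The hole is at (0.5405, -0.2035), top z = 0.105, and that radius is within reach. I'll go above the rod with the jaws perpendicular to the line between the two rods.

Run:
```python
from h import *
arm.movej([-0.3,.41,-.1,1.75,.05,1.25,-.66])
print(arm.read_position(),arm.read_ee_rot())
arm.reach([.4368,.216,.40],[-np.pi/2,0,-.26])
print(np.round(arm.read_joints(),2),arm.read_position(),arm.read_time_s())
p,d=snap('wrist','w1'); print(arm.find_in('wrist','locking_rod_knob'), pix('wrist',[.4368,.216,.162]))
```

```text
[0.47545899 0.15337576 0.38245413] [-1.73810944  0.20771883 -0.2601514 ]
[-0.41  0.29 -0.13  1.86  0.04  0.99 -0.82] [0.43624906 0.21601901 0.40072976] 3.3917
[{'bbox': [84.3, 184.4, 89.8, 70.5], 'conf': 0.98}, {'bbox': [255.5, 176.6, 55.4, 60.6], 'conf': 0.96}, {'bbox': [383.6, 209.7, 87.8, 83.6], 'conf': 0.76}, {'bbox': [373.7, 58.8, 92.0, 61.8], 'conf': 0.58}] [280.46067185 221.38323797]
```

View pics/w1.png

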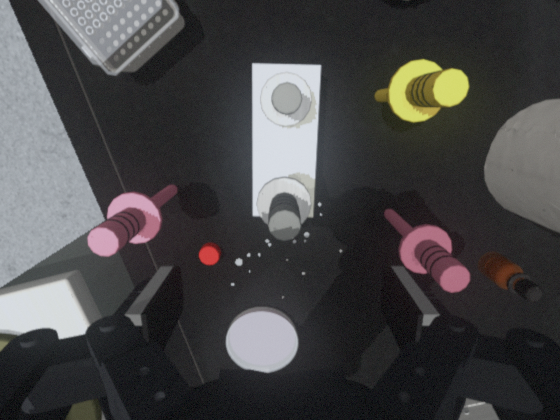

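The wrist view shows the long grey knob top at (285,225), with the short one behind it at (287,97). The pink look-alikes at (130,225) and (435,260) are outside the jaws' travel. I'll check the knob position in the wrist depth, then grasp.

Run:
```python
from h import *
d=np.load('pics/w1.npy'); P=cloud('wrist',d)
m=(P[...,2]>.156)&(P[...,2]<.168)&(abs(P[...,0]-.437)<.03)&(abs(P[...,1]-.216)<.03)
Q=P[m]; c,r=cv2.minEnclosingCircle(Q[:,:2].astype(np.float32)); print('wrist knob',np.round(c,4),r,Q.mean(0).round(4))
c=np.array(c); assert abs(c-[.4368,.216]).max()<.006 and .009<r<.013
x,y=(c+2*np.array([.4368,.2158]))/3
arm.gripper_to(.65)
arm.move_l([x,y,.293],[-np.pi/2,0,-.26],speed=.12)
print(arm.read_position(),arm.read_contact_force())
arm.gripper_to(0,f_grip=60)
print('width',arm.read_width()*85,arm.read_position(),arm.read_contact_force(),arm.read_wrist_torque())
p0=np.array([x,y,.293])
arm.move_l([x,y,.35],speed=.06)
print(arm.read_contact_force(),arm.read_width()*85)
arm.move_l([x,y,.46],speed=.12)
arm.hold(.2)
print('width',arm.read_width()*85,arm.read_position(),arm.read_contact_force(),arm.read_time_s())
snap('scene','s2');snap('wrist','w2')
```

```text
wrist knob [0.4383 0.2135] 0.010921696200966835 [0.4386 0.2144 0.1618]
[0.43753116 0.21521362 0.29353466] [-0.16606976 -0.14169695 -0.02020177]
width 20.490639992028512 [0.43752176 0.21519118 0.29364087] [-1.13940771  0.51493346  5.94968931] [-0.10337195  0.15946662 -0.02603905]
[ 0.31294035 -0.49968231 -1.11115255] 20.360121588302935
width 20.37128179531151 [0.43728462 0.21501786 0.45940105] [ 0.32782326 -0.31184494 -1.47109085] 7.7167
```

View pics/s2.png

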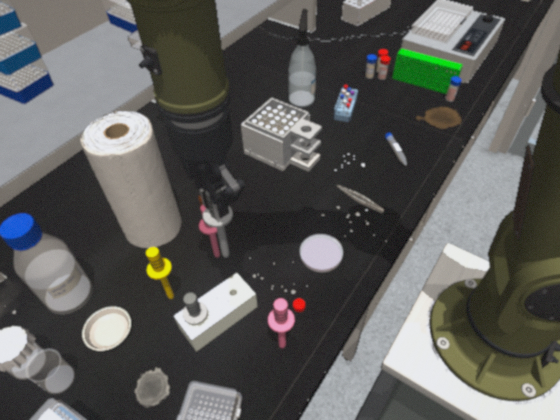

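View pics/w2.png

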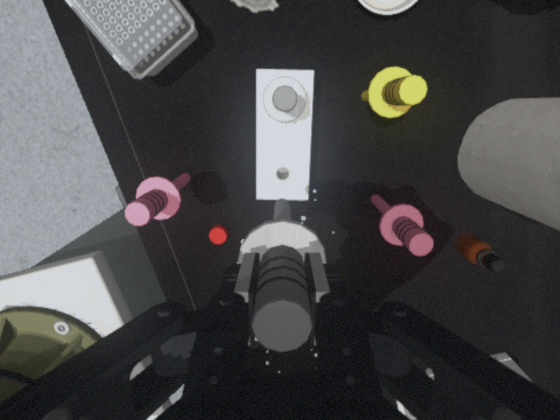

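The rod is out of the stand and held (s2 at about (220,225)); its stand hole is empty in w2 at (283,173). I'll carry it over the rack and measure the rod's axis in the hand.

Run:
```python
from h import *
arm.move_l([.5405,-.2035,.46],[-np.pi/2,0,-.26],speed=.2)
arm.hold(.3)
print(arm.read_position(),arm.read_ee_rot(),arm.read_width(),arm.read_contact_force(),arm.read_time_s())
for n in ['scene','top','wrist']:
    p,d=snap(n,n+'3'); P=cloud(n,d)
    print(n,arm.find_in(n,'locking_rod_tip')[:2])
    for lo in np.arange(.16,.30,.01):
        m=(P[...,2]>lo)&(P[...,2]<lo+.01)&(np.hypot(P[...,0]-.5405,P[...,1]+.2035)<.03)
        if m.sum()>2: Q=P[m]; print(n,lo.round(2),m.sum(),((Q.min(0)+Q.max(0))/2).round(4),(Q.max(0)-Q.min(0)).round(3))
    print([pix(n,[.5405,-.2035,z]).round(1).tolist() for z in (.105,.173,.274)])
s=cv2.imread('pics/scene3.png')[20:190,210:400]; cv2.imwrite('pics/c3.png',np.hstack([cv2.resize(s,(400,358),interpolation=2),cv2.resize(cv2.imread('pics/top3.png')[60:230,310:500],(400,358),interpolation=2)]))
```

```text
[ 0.54049068 -0.20329039  0.46008065] [-1.57075074e+00 -1.09449717e-04 -2.59685522e-01] 0.2456227636212217 [ 0.18239225  0.74306939 -1.70889643] 10.425
scene [{'bbox': [266.4, 297.4, 29.4, 48.2], 'conf': 0.96}, {'bbox': [148.5, 248.0, 26.1, 49.5], 'conf': 0.94}]
scene 0.17 12 [ 0.5378 -0.201   0.1752] [0.01  0.008 0.009]
scene 0.18 20 [ 0.5375 -0.2003  0.1849] [0.009 0.006 0.01 ]
scene 0.19 20 [ 0.537  -0.2004  0.1954] [0.01  0.01  0.009]
scene 0.2 23 [ 0.5384 -0.2006  0.2052] [0.011 0.008 0.009]
scene 0.21 23 [ 0.5382 -0.2006  0.2151] [0.011 0.009 0.01 ]
scene 0.22 25 [ 0.5392 -0.2005  0.2252] [0.012 0.009 0.009]
scene 0.23 23 [ 0.5396 -0.1996  0.2351] [0.013 0.008 0.01 ]
scene 0.24 22 [ 0.5372 -0.2001  0.2447] [0.009 0.008 0.009]
scene 0.25 21 [ 0.5373 -0.1993  0.2551] [0.01  0.007 0.008]
scene 0.26 8 [ 0.5367 -0.1994  0.2619] [0.007 0.007 0.003]
scene 0.27 148 [ 0.5387 -0.2001  0.2762] [0.044 0.04  0.007]
scene 0.28 43 [ 0.5381 -0.1944  0.2849] [0.036 0.021 0.01 ]
scene 0.29 81 [ 0.5401 -0.1952  0.2951] [0.05  0.017 0.01 ]
[[305.9, 129.3], [306.7, 105.3], [307.9, 64.5]]
top [{'bbo
[... 613 characters left out ...]
[[386.9, 157.8], [393.2, 149.1], [404.3, 133.9]]
wrist [{'bbox': [238.3, 197.0, 87.6, 152.1], 'conf': 0.67}]
wrist 0.17 17 [ 0.5404 -0.2015  0.1784] [0.011 0.007 0.003]
wrist 0.18 47 [ 0.5406 -0.2006  0.185 ] [0.011 0.006 0.009]
wrist 0.19 63 [ 0.5407 -0.2006  0.195 ] [0.011 0.005 0.01 ]
wrist 0.2 66 [ 0.5403 -0.2013  0.2049] [0.012 0.007 0.01 ]
wrist 0.21 79 [ 0.5405 -0.2009  0.2149] [0.011 0.007 0.01 ]
wrist 0.22 37 [ 0.5409 -0.1994  0.2233] [0.009 0.003 0.006]
wrist 0.27 1971 [ 0.5405 -0.1955  0.2766] [0.043 0.027 0.007]
wrist 0.28 502 [ 0.5417 -0.1952  0.285 ] [0.038 0.025 0.01 ]
wrist 0.29 888 [ 0.5422 -0.1965  0.295 ] [0.046 0.016 0.01 ]
[[281.7, 183.6], [281.8, 202.5], [281.9, 257.2]]
```

View pics/c3.png

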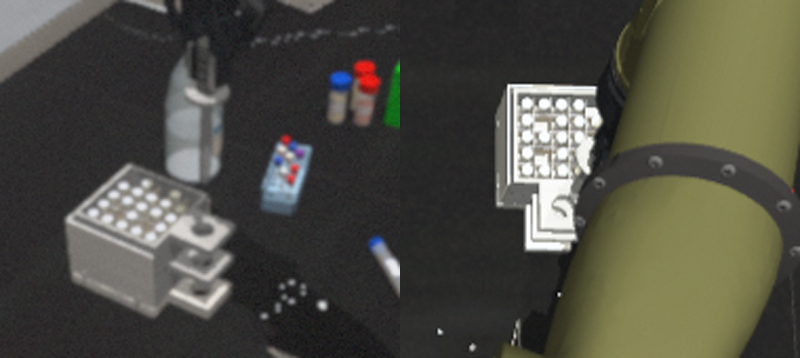

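View pics/wrist3.png

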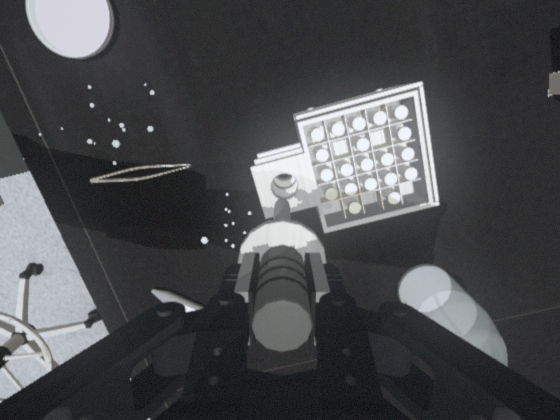

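The rod hangs upright. Allowing for its visible surface sitting about 3.5 mm toward the camera, its axis is at (0.540, -0.2035), within about 1 mm of the hole at (306,128) in the scene picture. I'll descend in steps and watch the force.

Run:
```python
from h import *
x,y=.5402,-.2037
f0=np.array(arm.read_contact_force())
for z in [.40,.385,.37,.355,.34,.325,.31,.302]:
    arm.move_l([x,y,z],[-np.pi/2,0,-.26],speed=.08)
    f=np.array(arm.read_contact_force())-f0
    print(z,arm.read_position().round(4) if hasattr(arm.read_position(),'round') else arm.read_position(),f.round(1))
    if np.abs(f).max()>6: print('STOP');break
snap('scene','s4'); print(arm.read_time_s(),arm.read_width())
cv2.imwrite('pics/c4.png',cv2.resize(cv2.imread('pics/s4.png')[50:190,220:380],(800,700)[:2] if 0 else (640,560),interpolation=2))
```

```text
0.4 [ 0.5404 -0.2038  0.4005] [-0.3  1.4 -0.1]
0.385 [ 0.5401 -0.2036  0.3849] [-1.2  2.   0.4]
0.37 [ 0.5401 -0.2036  0.3698] [-0.9  2.1 -0.4]
0.355 [ 0.5401 -0.2037  0.3548] [0.3 2.  0.3]
0.34 [ 0.5401 -0.2037  0.3398] [ 0.2  1.4 -0.1]
0.325 [ 0.5401 -0.2037  0.3248] [-1.   1.6  1.2]
0.31 [ 0.5401 -0.2037  0.3098] [-0.3  1.5  1. ]
0.302 [ 0.5401 -0.2037  0.3019] [-0.1  2.1  0.8]
13.925 0.24172325113690646
```

View pics/c4.png

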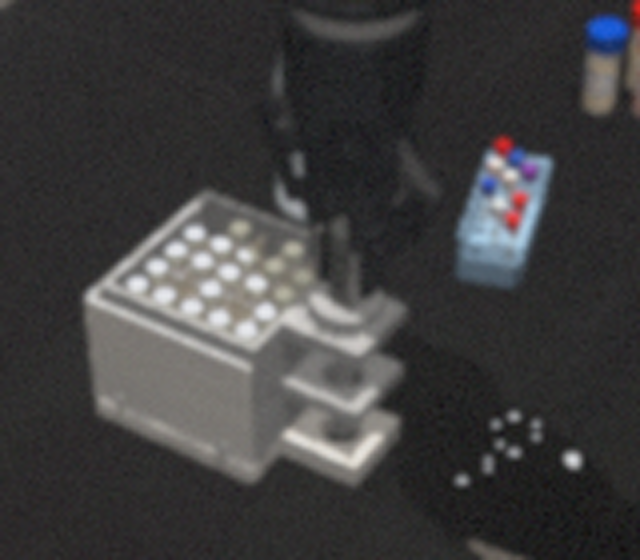

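The collar is just above the upper lug, the rod passes through both trays and there is no contact. I'll seat it in 1 mm steps.

Run:
```python
from h import *
x,y=.5402,-.2037
f0=np.array(arm.read_contact_force())
for z in np.arange(.299,.2879,-.001):
    arm.move_l([x,y,z],[-np.pi/2,0,-.26],speed=.03)
    f=np.array(arm.read_contact_force())-f0
    print(z.round(4),np.round(arm.read_position(),4),f.round(1))
    if np.abs(f).max()>6: print('contact');break
print(arm.read_time_s())
p,d=snap('wrist','w5'); P=cloud('wrist',d)
for lo in np.arange(.095,.13,.004):
    m=(P[...,2]>lo)&(P[...,2]<lo+.004)&(np.hypot(P[...,0]-x,P[...,1]-y)<.024)
    print(lo.round(3),m.sum())
snap('scene','s5')
cv2.imwrite('pics/c5.png',np.hstack([cv2.resize(cv2.imread('pics/s5.png')[50:190,220:380],(400,350),interpolation=2),cv2.resize(cv2.imread('pics/w5.png'),(400,350))]))
```

```text
0.299 [ 0.5402 -0.2037  0.299 ] [ 0.2 -0.3  1.6]
0.298 [ 0.5402 -0.2037  0.298 ] [-1.1 -0.1  0.4]
0.297 [ 0.5402 -0.2037  0.2969] [ 0.4 -0.8  0.8]
0.296 [ 0.5402 -0.2037  0.2959] [-0.   0.2  0.5]
0.295 [ 0.5402 -0.2037  0.2949] [ 0.  -0.   0.8]
0.294 [ 0.5402 -0.2037  0.2939] [1.3 0.8 0.1]
0.293 [ 0.5402 -0.2037  0.2929] [-0.1  0.5  1.1]
0.292 [ 0.5402 -0.2037  0.2928] [-1.8  2.   8. ]
contact
15.925
0.095 0
0.099 0
0.103 774
0.107 340
0.111 1876
0.115 137
0.119 182
0.123 240
0.127 437
```

View pics/c5.png

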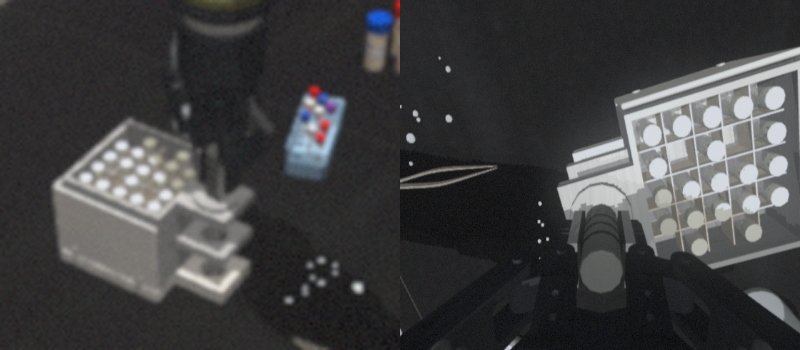

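Contact came at 0.2928, where 0.2925 was expected, and the collar top reads 0.111–0.115, so it is seated. I'll release, retreat straight up and check.

Run:
```python
from h import *
x,y=.5402,-.2037
arm.gripper_to(.65)
print('f',arm.read_contact_force(),arm.read_width())
arm.move_l([x,y,.42],[-np.pi/2,0,-.26],speed=.1)
arm.move_l([.45,0.03,.44],speed=.2)
arm.hold(.3)
for n in ['scene','top']:
    p,d=snap(n,n+'6'); P=cloud(n,d)
    D=np.hypot(P[...,0]-x,P[...,1]-y)
    for a,b,r in [(.155,.165,.03),(.109,.117,.03)]:
        Q=P[(P[...,2]>a)&(P[...,2]<b)&(D<r)]
        if len(Q): 
            A=np.c_[Q[:,:2]-Q[:,:2].mean(0),np.ones(len(Q))]
            print(n,a,len(Q),((Q.min(0)+Q.max(0))/2).round(4),np.ptp(Q,0).round(3),np.median(Q[:,2]).round(4),np.linalg.lstsq(A,Q[:,2],rcond=None)[0].round(3))
    Q=P[(P[...,2]>.1)&(P[...,2]<.108)&(P[...,0]<.562)&(P[...,0]>.5)&(abs(P[...,1]+.2037)<.035)]
    print(n,'lug',Q.min(0).round(4),Q.max(0).round(4),np.median(Q[:,2]))
print(arm.read_time_s())
cv2.imwrite('pics/c6.png',np.hstack([cv2.resize(cv2.imread('pics/scene6.png')[50:190,220:380],(400,350),interpolation=2),cv2.resize(cv2.imread('pics/top6.png')[70:210,310:470],(400,350),interpolation=2)]))
```

```text
f [-0.53030715 -0.04333913 -0.33114945] 0.6491847809467887
scene 0.155 2 [ 0.5396 -0.2105  0.1617] [0.002 0.002 0.   ] 0.1617 [0.111 0.111 0.162]
scene 0.109 19 [ 0.5233 -0.2078  0.1118] [0.012 0.025 0.005] 0.1114 [-0.033 -0.005  0.112]
scene lug [ 0.5133 -0.2332  0.1001] [ 0.562  -0.1779  0.1079] 0.10465495866673141
top 0.155 71 [ 0.5395 -0.2025  0.1602] [0.022 0.021 0.009] 0.1605 [ 0.021 -0.043  0.161]
top 0.109 141 [ 0.5388 -0.2029  0.113 ] [0.044 0.048 0.008] 0.1114 [ 0.005 -0.005  0.112]
top lug [ 0.5144 -0.231   0.1004] [ 0.5619 -0.1771  0.108 ] 0.10497630513866718
19.7
```

View pics/c6.png

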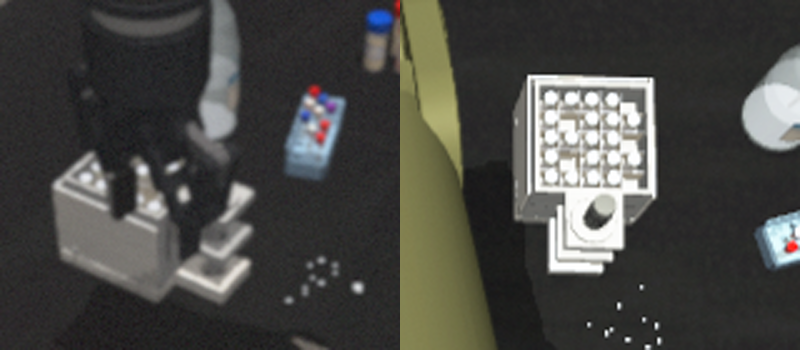

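Run:
```python
from h import *
arm.move_l([.40,0.1,.44],speed=.2)
arm.move_l([.38,-.35,.46],speed=.2)
arm.hold(.2)
p,d=snap('scene','s7');P=cloud('scene',d)
for z in np.arange(.02,.165,.01):
    m=(P[...,2]>z)&(P[...,2]<z+.01)&(np.hypot(P[...,0]-.5402,P[...,1]+.2037)<.011)
    if m.sum(): print(z.round(2),m.sum(),P[m].mean(0).round(4))
print(arm.read_time_s())
cv2.imwrite('pics/c7.png',cv2.resize(cv2.imread('pics/s7.png')[50:190,220:380],(640,560),interpolation=2))
```

```text
0.02 10 [ 0.5377 -0.1996  0.024 ]
0.05 10 [ 0.5368 -0.1996  0.0576]
0.06 15 [ 0.537  -0.2     0.0651]
0.07 7 [ 0.5377 -0.1981  0.0734]
0.1 1 [ 0.546  -0.1946  0.1095]
0.11 20 [ 0.5387 -0.196   0.1142]
0.12 17 [ 0.5371 -0.1972  0.1252]
0.13 16 [ 0.5406 -0.1958  0.1347]
0.14 14 [ 0.5386 -0.1959  0.145 ]
0.15 25 [ 0.5384 -0.1987  0.1559]
0.16 35 [ 0.5387 -0.2022  0.1612]
22.9417
```

View pics/c7.png

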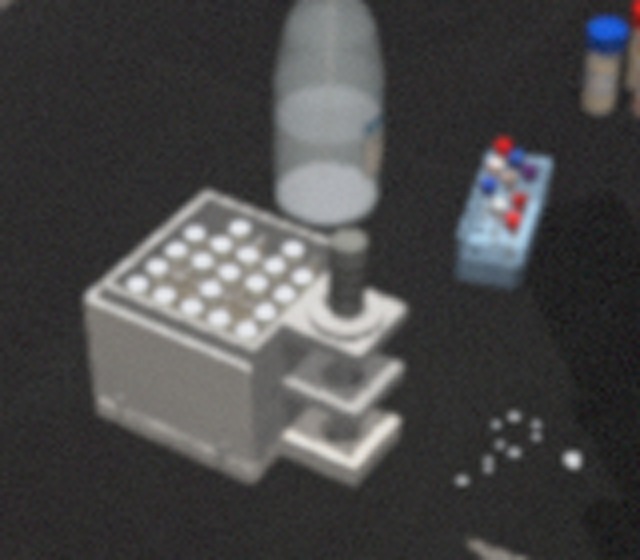

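The rod stands upright through all three lugs with its collar flat on the upper one. It is visible in both gaps, and the trays have not moved. Handing in.

```bash
python3 -c "
from station import arm
print(arm.hand_in())"
```

```text
the job is handed in; nothing more can be done
None
```

The longer grey-knobbed rod is now standing in the rack, through both tray lugs and into the base lug, with its collar on the upper lug. I handed the job in with the arm clear; my last clock reading was 22.9 s.

- **Seating:** contact came at a tool height of 0.2928 m, where I expected 0.2925 m. The vertical force then was about 8 N, and no larger force showed in my readings.
- **Final pictures:** the collar top reads 0.111 m (as it should) with almost no tilt, and the knob top reads 0.161 m. The rod is visible in both gaps between the lugs. The upper tray's lug edges are where they were before, so the trays stayed home.
- **What disagreed:** the wrist camera placed the knob about 2.5 mm away from the other two cameras, and I weighted those two more. In the first check after release the gripper blocked the scene view, so I moved the arm away and looked again.
- **Not seen directly:** the tip inside the base hole is hidden. I inferred its depth from the collar height.

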